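# Surface-probe check of a column thermostat

### The job

Take the guard plate off the column thermostat's sloping face and hang it by its eye on the slanting peg of the small lab stand, letting go of it. Then draw the surface probe from its holder and hold its spring tip inside the engraved ring on that face, square to the face and pressed gently, with the tip pushed in about half of its travel; never lean on it hard. Finish while still holding the probe there, with the plate hanging freely and the glassware, wrench and rack left where they are.

Things in the scene. Friction and masses are not known exactly. Their poses are not given: they have to be found in the camera images.
- thermostat: Column thermostat, fixed: putty-coloured housing about 145 x 126 mm, 100 mm high, topped by an aluminium face 140 (up the slope) x 120 mm, sloping 20 degrees. Origin under its centre on the bench; z up; the face is low at the -x side and rises towards +x; its middle is 75 mm above the origin. A lip 8 mm wide, 6 mm above the face, runs along its lower edge.
- mark: Engraved ring on the sloping face, 22 mm outside and 17 mm inside diameter, with a dot in its centre; the guard plate hides it at the start. Origin at its centre on the face's surface; z square to the face (outwards, up), x straight up the slope, y level. It lies 5 mm below the middle of the face, up to 12 mm to either side.
- guard: Guard plate, loose, 120 g: steel sheet 110 x 56 x 4 mm on the sloping face, lower edge at the lip; black grip bar (40 long in x, 10 wide in y, rising 26 mm above the sheet); 24 mm round eye through its upper end. Origin on the underside beneath the bar's centre; z out of the sheet on the bar's side, x along it to the eye. Sheet from x = -45 to +65 mm, bar top at z = 30 mm.
- guard_eye (a point): Centre of the eye in the guard plate, 46 mm along x from the guard's origin, at half the sheet's thickness.
- stand: Small lab stand, fixed: base plate 140 x 100 x 12 mm, upright steel rod of 12 mm diameter, 230 mm high, with a dark clamp block of 24 mm at 177 to 203 mm. Origin on the bench on the rod's axis. The peg leans towards the stand's -x.
- peg: Straight steel peg, 10 mm diameter, round end, rising from the clamp block 50 degrees above the horizontal. Origin on the rod's axis 190 mm above the bench; z along the peg to its free tip, y level. 80 mm long from the origin (first 16 mm inside the clamp block). A plate whose eye is put over it from the tip and let go swings down and hangs.
- peg_tip (a point): Free end of the peg.
- holder: Probe holder, fixed: grey upright tube 44 mm in diameter and 85 mm high with a 18 mm bore on a round foot of 80 mm. Origin on the bench under the bore.
- probe: Surface-temperature probe, loose, 105 g, upright in the holder, collar on the tube. Origin at the free tip; z from tip to handle. Along z: brass spring tip 6 mm diameter, 0 to 20 mm; steel stem 12 mm diameter, to 70; collar 32 mm diameter, to 76; putty-coloured square handle 22 x 22 mm (sides along x and y), 76 to 140. Lift it 75 mm to clear the holder.
- tip (a point): End of the probe's spring tip: at the probe's origin when free; it moves along the probe's z as it is pushed in, 10 mm at most (hard stop). The spring gives 0.4 N per mm, so half way is 5 mm and 2 N.
- bottle: Bystander: clear bottle with blue cap, 68 mm diameter, 140 mm high. Origin under its centre.
- beaker: Bystander: glass beaker, 70 mm diameter, 90 mm high. Origin under its centre.
- jar: Bystander: amber jar, 60 mm diameter, 60 mm high. Origin under its centre.
- wrench: Bystander: steel wrench, 150 mm long, lying on the bench. Origin under its middle.
- rack: Bystander: white vial rack 60 x 120 x 30 mm. Origin under its centre.
- vial_a: Bystander: small vial with blue cap, 22 mm diameter, 40 mm high, left in front of the robot. Origin under its centre.
- vial_b: Bystander: the same vial, right in front of the robot. Origin under its centre.

How it is judged:
On the way, in this order (a step that is already met when the one before it is completed fails the run):
1. the guard plate hangs by its eye on the stand's peg, let go (z of guard_eye in the frame of peg between 0 and 0.08 m and x of guard_eye in the frame of peg between -0.014 and 0.014 m and y of guard_eye in the frame of peg between -0.014 and 0.014 m and contact force between guard and stand above 0.3 N and contact force between guard and the fingers below 0.05 N and contact force between guard and probe below 0.05 N and angle between guard's own x axis and vertical below 0.6 rad and linear speed of guard below 0.1 m/s), for 0.2 s.
2. the probe is in the fingers, clear of its holder (contact force between probe and the fingers above 1 N and contact force between probe and holder below 0.05 N and distance between probe and holder above 0.09 m), for 0.1 s.
At the end, for the whole second after the job is handed in: Through the last second: probe held still by the fingers, clear of the holder, tip within 8 mm of the ring's centre, axis within 8 degrees of square to the face, tip pushed in 2 to 8 mm (0.5 to 5 N); guard at rest on the peg by its eye, eye end up, touched by neither fingers nor probe (all of step 1 and distance between tip and mark below 0.008 m and angle between the z axis of probe and the z axis of mark, either way round below 0.14 rad and z of tip in the frame of probe between 0.002 and 0.008 m and contact force between probe and thermostat between 0.5 and 5 N and contact force between probe and the fingers above 1 N and contact force between probe and holder below 0.05 N and linear speed of probe below 0.02 m/s); the arm keeps its last pose, push and grip.
It fails at once if the probe is pressed on the thermostat with more than 12 N (contact force between probe and thermostat above 12 N).
It fails at once if a bystander (bottle, beaker, jar, wrench, rack or vial) is moved more than 30 mm (distance of any of bottle, beaker, jar, wrench, rack, vial_a, vial_b from where it was at the start of the episode above 0.03 m).
It also fails if it takes over 58 s, if anything falls off the work surface, if the arm or the gripper's body presses on something with over 40 N, if the wrist force passes 120 N, or if a joint passes its speed limit or range.

### The arm

A 6-joint arm with a two-finger parallel gripper is mounted at the origin on the work surface. World frame = base frame: x ahead of the robot, y to its left, z up, the work surface at z = 0. Lengths are in m, angles in rad, forces in N, time in s.
With the tool pointing down it reaches from about 0.275 to 0.725 m from the base axis. Payload 15.9 kg.
Tool frame: the origin (TCP) lies between the finger pads; the fingertips stand 17 mm ahead of it and the grasp point (between the pads) lies 2 mm behind it (robot.finger_overhang is the distance from the TCP to the fingertips, in m); z points along the fingers, y is the line along which they close (so a half turn about z gives the same grasp; the last joint's range is limited). The gripper opens to 85 mm and grips with 20 to 120 N. Pads are 22 mm wide; open, the fingers measure 114 mm over their backs; the gripper's body (76 mm by 85 mm) begins 54 mm behind the grasp point. The pads swing forward as they close: fully open they stand 13 mm farther back than shut.
Start: joints at [1.338, 0.213, -0.034, 1.323, 0, 1.571], TCP at [0.115, 0.486, 0.248] pointing down, gripper open.
Joint ranges: [-2.98, 2.98], [-0.74, 1.72], [-1.14, 1.35], [-2.1, 2.04], [-1.57, 1.44], [-3.14, 3.14]. Speed limits (rad/s): [1.89, 1.89, 2.39, 2.57, 3.14, 3.14].

### API

Orientations are given as a 3x3 rotation matrix whose columns are the frame's x, y, z axes.
In Python, from cell import robot gives the robot as it stands.
- The arm moves only by the shell command python3 inch.py 'ROWS' [FORCE]. ROWS is a JSON list of rows, 1 to 20 of them, each an object with the fields xyz (a list: dx, dy, dz in parts of the range, where 1.0 means 0.6 m), r (a list: a rotation vector rx, ry, rz in normalised numbers (1 is pi rad)), jaw (the finger opening in m); a field left out counts as zero (the opening has to be given); each row is the pose to reach, as a shift and turn from the pose commanded when the command began, along the tool's axes at that moment; what a row does not reach only later rows make up. A row lasts 1/8 s, in which the tool goes at most 0.0625 m and 0.188 rad, less where a joint would pass 70% of its speed; a pose out of reach is approached as far as the arm can. The fingers move at their own pace and stop on an object; FORCE is the grip in N (left out, the last holds). Time passes only in rows, so rows that do not move let the fingers close. It prints the time, the measured TCP pose, the force, the opening and the grip force at its end. Input that does not fit is refused with a message, and nothing moves.
- robot.observe(): the state, without advancing time (a new reading comes with each control period).
- robot.camera(name): name is "side" or "top"; returns the picture (384x512x3 uint8, blue, green, red); there is no depth.
- robot.camera_params(name): a dict with "camera_matrix" (3x3 intrinsics, pixels), "rvec" (rotation vector, rad) and "tvec" (3), from world to camera coordinates, as OpenCV has them. Camera axes: x right, y down, z forward; pixel columns grow to the right and rows downward; lengths in m; the calibration is good to about 2 mm. A picture is of the moment at which its call begins. camera_params takes no time and is no camera call.
- robot.finish_job(): hands the job in; it is judged then, once.
The state is a dict: "t": time; "qpos": joint angles; "joint_vel": joint speeds; "effort": joint torques, N m; "eef_pos": TCP position; "tcp_rot": TCP orientation; "ft_force": force on the tool from outside, world axes, zero at the start; "wrist_torque": the same for the moment, N m; "opening": finger opening in m; "gripper_force": force on a finger pad.
Only numpy, scipy, OpenCV 4.12 (cv2) and the standard library are available. Lean on these libraries where they do the work, as an engineer would, in place of code of your own. Each camera call takes 0.05 s, during which the arm holds its last target. There are 200 camera calls.

## Working session

There is one attempt and no reset: what is moved stays moved. The work goes in short steps, Python scripts to look and compute and a shell command to move; the robot and the scene stay as the last step left them, time stands still between calls to the robot, and variables do not carry over. Pictures are saved under pics/ and viewed, at most 13 in all, crops included, and the job is handed in when it is done.

```bash
ls; mkdir -p pics; python3 - <<'E'
from cell import robot
import cv2,numpy as np
for n in("side","top"):
    im=robot.camera(n); cv2.imwrite(f"pics/{n}0.png",im)
    p=robot.camera_params(n); print(n,p)
E
```

```text
cell.py
inch.py
pics
side {'camera_matrix': array([[376.16521362,   0.        , 263.71581943],
       [  0.        , 376.16521362, 193.84906174],
       [  0.        ,   0.        ,   1.        ]]), 'rvec': array([ 1.96541902, -0.76303728,  0.4285269 ]), 'tvec': array([-0.40577752,  0.34237424,  0.929602  ])}
top {'camera_matrix': array([[365.76720977,   0.        , 258.67363163],
       [  0.        , 365.76720977, 197.52289404],
       [  0.        ,   0.        ,   1.        ]]), 'rvec': array([ 2.15844247, -2.19083672,  0.06400776]), 'tvec': array([0.02121805, 0.56113394, 1.1904406 ])}
```

View pics/side0.png

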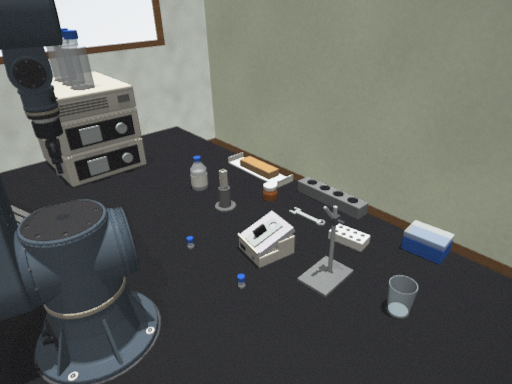

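View pics/top0.png

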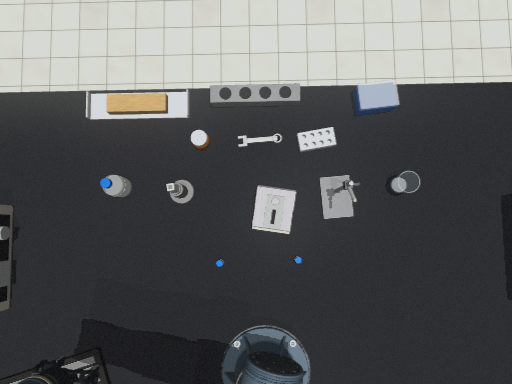

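The side view shows the thermostat at about (267,240), the stand at (330,260) and the holder at (225,190). In the top view they are at (274,210), (340,195) and (180,190). I'll zoom in on both.

```bash
python3 - <<'E'
import cv2
a=cv2.imread("pics/top0.png")[165:245,160:365]
cv2.imwrite("pics/top0c.png",cv2.resize(a,None,fx=3.9,fy=3.9,interpolation=cv2.INTER_CUBIC))
a=cv2.imread("pics/side0.png")[160:300,205:360]
cv2.imwrite("pics/side0c.png",cv2.resize(a,None,fx=4,fy=4,interpolation=cv2.INTER_CUBIC))
E
```

```text
(no output)
```

View pics/top0c.png

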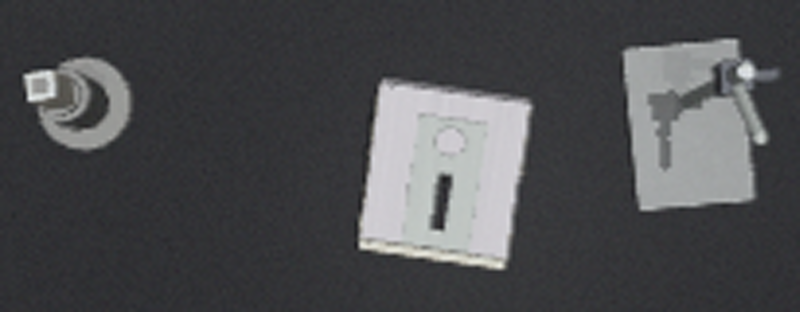

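View pics/side0c.png

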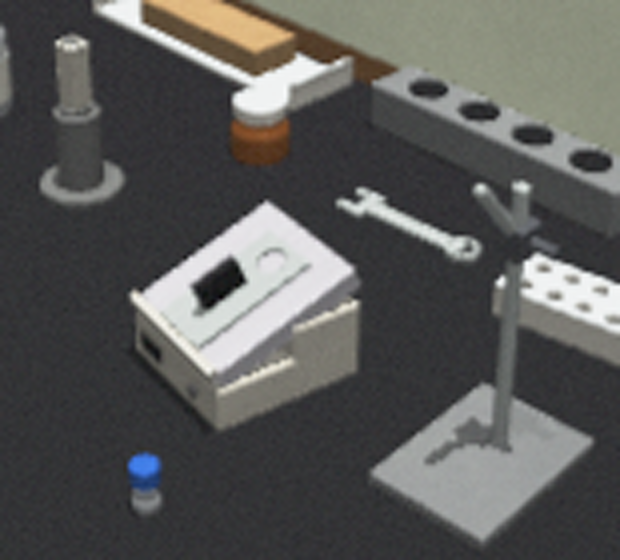

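Top crop: the sheet's eye is at (451,140) and the bar runs from (445,174) to (435,230). The peg tip is at (762,140), the rod top at (746,70), and the stand base corners are at (623,49), (738,40), (756,198) and (640,210). Probe top is at (41,86).
Side crop: the eye is at (270,262), the peg tip at (480,188), the rod top at (521,187), and the probe top at (73,41). Next I'll cast rays through these.

```bash
cat > h.py <<'E'
import numpy as np,cv2
from cell import robot
def ray(n,u,v):
    p=robot.camera_params(n);R=cv2.Rodrigues(np.array(p["rvec"]))[0];t=np.array(p["tvec"]).ravel()
    d=R.T@np.linalg.inv(p["camera_matrix"])@[u,v,1];return -R.T@t,d/np.linalg.norm(d)
def onz(n,u,v,z):
    c,d=ray(n,u,v);return c+d*(z-c[2])/d[2]
def tri(a,b):
    (c1,d1),(c2,d2)=ray("top",*a),ray("side",*b)
    s=np.linalg.lstsq(np.c_[d1,-d2],c2-c1,rcond=None)[0]
    p,q=c1+d1*s[0],c2+d2*s[1];return (p+q)/2,np.linalg.norm(p-q)
def proj(n,P):
    p=robot.camera_params(n);return cv2.projectPoints(np.array(P,float).reshape(-1,1,3),np.array(p["rvec"]),np.array(p["tvec"]),p["camera_matrix"],None)[0][:,0]
T=lambda x,y:((x+.5)/3.9-.5+160,(y+.5)/3.9-.5+165)
S=lambda x,y:((x+.5)/4-.5+205,(y+.5)/4-.5+160)
E
python3 - <<'E'
from h import *
np.set_printoptions(precision=4,suppress=True)
for n,a,b in [("eye",T(451,140),S(270,262)),("pegtip",T(762,140),S(480,188)),("rodtop",T(746,70),S(521,187)),("probetop",T(41,86),S(73,41)),
 ("face hiL",T(382,82),S(267,203)),("face hiR",T(531,102),S(356,269)),("bar hi",T(445,174),S(236,258)),("bar lo",T(436,230),S(205,295))]:
    print(n,*tri(a,b))
print("eye z",onz("top",*T(451,140),.09))
print("pegtip",onz("top",*T(762,140),.2513),onz("side",*S(480,188),.2513))
print("rodtop",onz("top",*T(746,70),.23),onz("side",*S(521,187),.23),"base",onz("side",*S(502,442),.012))
print("base",*[onz("top",*T(*c),.012) for c in((623,49),(738,40),(756,198),(640,210))])
print("baseS",*[onz("side",*S(*c),.012) for c in((485,383),(593,440),(482,537),(372,473))])
print("foot",onz("top",*T(84,104),.008),onz("side",*S(82,181),.008))
print("probe",onz("top",*T(41,86),.149),onz("side",*S(73,41),.149))
print("lo face",onz("top",*T(505,266),.051),onz("top",*T(360,245),.051),"hi",onz("top",*T(382,82),.099),onz("top",*T(531,102),.099))
E
```

```text
eye [ 0.5463 -0.0401  0.0865] 0.00037036754292683947
pegtip [ 0.5327 -0.2488  0.2511] 0.002393349820182275
rodtop [ 0.5831 -0.2442  0.2291] 0.0010600616669908939
probetop [0.5892 0.2712 0.1562] 0.004320245854021477
face hiL [0.5933 0.0142 0.0964] 0.0011281097032953416
face hiR [ 0.5753 -0.1043  0.0982] 0.0015323398772617016
bar hi [ 0.5178 -0.0339  0.1004] 0.0015690972104407922
bar lo [ 0.4791 -0.0308  0.0823] 0.012353506330142455
eye z [ 0.546  -0.0399  0.09  ]
pegtip [ 0.5319 -0.2479  0.2513] [ 0.5337 -0.2496  0.2513]
rodtop [ 0.5826 -0.2436  0.23  ] [ 0.5825 -0.2453  0.23  ] base [ 0.5851 -0.247   0.012 ]
base [ 0.6271 -0.1909  0.012 ] [ 0.6332 -0.2893  0.012 ] [ 0.4979 -0.3001  0.012 ] [ 0.4891 -0.2016  0.012 ]
baseS [ 0.629  -0.1943  0.012 ] [ 0.6354 -0.2908  0.012 ] [ 0.4998 -0.2996  0.012 ] [ 0.4914 -0.2053  0.012 ]
foot [0.5875 0.2737 0.008 ] [0.5893 0.2701 0.008 ]
probe [0.5882 0.2744 0.149 ] [0.5994 0.2822 0.149 ]
lo face [ 0.4442 -0.0835  0.051 ] [0.4631 0.0354 0.051 ] hi [0.5925 0.0145 0.099 ] [ 0.5747 -0.1037  0.099 ]
```

```bash
cat >> h.py <<'E'
from scipy.spatial.transform import Rotation as Ro
np.set_printoptions(precision=4,suppress=True)
def n_(v): v=np.array(v,float); return v/np.linalg.norm(v)
yaw=-0.153; ex=np.array([np.cos(yaw),np.sin(yaw),0]); FY=np.array([-np.sin(yaw),np.cos(yaw),0])
c20,s20=np.cos(np.radians(20)),np.sin(np.radians(20))
FX=c20*ex+s20*np.array([0,0,1.]); FN=np.cross(FX,FY); FC=np.array([.5186,-.0345,.075])
F=lambda x,y,z: FC+x*FX+y*FY+z*FN           # face frame, origin mid-face
ROD=np.array([.583,-.245,0]); ps=.0775
PZ=np.array([-np.cos(ps)*np.cos(np.radians(50)),-np.sin(ps)*np.cos(np.radians(50)),np.sin(np.radians(50))])
PO=ROD+[0,0,.19]
def frame(y,z): y,z=n_(y),n_(z); return np.c_[np.cross(y,z),y,z]
def rel(R,p):
    o=robot.observe();R0=np.array(o["tcp_rot"]).reshape(3,3);p0=np.array(o["eef_pos"])
    return R0.T@(p-p0), Ro.from_matrix(R0.T@R).as_rotvec()
E
python3 - <<'E'
from h import *
o=robot.observe();print(o["tcp_rot"],o["eef_pos"],o["opening"])
for s in(1,-1):
    print(rel(frame(s*FY,-FN),F(-.017,-.001,.025+.12)))
# check bar prediction vs image (crop px)
for x in(.003,-.037):
    for y in(-.006,.004):
        t,s=proj("top",F(x,y,.03))[0],proj("side",F(x,y,.03))[0]; print("bar",(t-[160,165]+.5)*3.9,(s-[205,160]+.5)*4)
E
```

```text
[[-0.973   0.2307 -0.0002]
 [ 0.2307  0.973  -0.001 ]
 [-0.     -0.001  -1.    ]] [0.1153 0.4862 0.2479] 0.08558617337970938
(array([-0.4473, -0.4198,  0.0429]), array([-0.0149, -0.3489, -0.0788]))
(array([-0.4473, -0.4198,  0.0429]), array([-0.5319,  0.0227,  3.0166]))
bar [452.0105 184.4054] [234.9193 260.8544]
bar [439.4364 182.6591] [227.808  254.8515]
bar [445.1517 231.8107] [193.5432 291.6571]
bar [432.7001 230.0697] [186.6288 285.3983]
```

The manual's scale: shifts go in shares of 0.6 m and turns go in shares of pi rad. Converting my numbers, -0.4473 m / 0.6 = -0.7455, 0.03 m / 0.6 = 0.05, -0.05 rad / 3.1416 = -0.0159.

```bash
python3 inch.py '[{"xyz": [-0.25, -0.2333, 0.0167], "r": [0, -0.0318, -0.0064], "jaw": 0.085}, {"xyz": [-0.5, -0.4667, 0.05], "r": [0, -0.0637, -0.0159], "jaw": 0.06}, {"xyz": [-0.7455, -0.6997, 0.0715], "r": [-0.0047, -0.1111, -0.0251], "jaw": 0.05}, {"xyz": [-0.7455, -0.6997, 0.0715], "r": [-0.0047, -0.1111, -0.0251], "jaw": 0.05}, {"xyz": [-0.7455, -0.6997, 0.0715], "r": [-0.0047, -0.1111, -0.0251], "jaw": 0.05}, {"xyz": [-0.7455, -0.6997, 0.0715], "r": [-0.0047, -0.1111, -0.0251], "jaw": 0.05}, {"xyz": [-0.7455, -0.6997, 0.0715], "r": [-0.0047, -0.1111, -0.0251], "jaw": 0.05}, {"xyz": [-0.7455, -0.6997, 0.0715], "r": [-0.0047, -0.1111, -0.0251], "jaw": 0.05}, {"xyz": [-0.7455, -0.6997, 0.0715], "r": [-0.0047, -0.1111, -0.0251], "jaw": 0.05}, {"xyz": [-0.7455, -0.6997, 0.0715], "r": [-0.0047, -0.1111, -0.0251], "jaw": 0.05}, {"xyz": [-0.7455, -0.6997, 0.0715], "r": [-0.0047, -0.1111, -0.0251], "jaw": 0.05}, {"xyz": [-0.7455, -0.6997, 0.0715], "r": [-0.0047, -0.1111, -0.0251], "jaw": 0.05}, {"xyz": [-0.7455, -0.6997, 0.0715], "r": [-0.0047, -0.1111, -0.0251], "jaw": 0.05}]' 40; python3 - <<'E'
from h import *
print(rel(frame(FY,-FN),F(-.017,-.001,.025)),robot.observe()["qpos"])
E
```

```text
t: 1.72
eef_pos: [0.4532, -0.0251, 0.205]
tcp_rot: [[-0.929, 0.153, 0.337], [0.144, 0.988, -0.051], [-0.341, 0.001, -0.94]]
ft_force: [0.3, 0.3, -0.4]
opening: 0.0502
gripper_force: 0.0
(array([-0.0007, -0.0004,  0.1198]), array([ 0.0007, -0.001 , -0.001 ])) [-0.0278 -0.1632 -0.5992  0.7892 -0.0419  0.1188]
```

In the tool's units: 0.12 m / 0.6 = 0.2, 0.11 m / 0.6 = 0.1833.

```bash
python3 inch.py '[{"xyz": [0, 0, 0.0833], "jaw": 0.05}, {"xyz": [0, 0, 0.1333], "jaw": 0.05}, {"xyz": [0, 0, 0.1667], "jaw": 0.05}, {"xyz": [0, 0, 0.1833], "jaw": 0.05}, {"xyz": [-0.0012, 0, 0.2], "jaw": 0.05}, {"xyz": [-0.0012, 0, 0.2], "jaw": 0.05}, {"xyz": [-0.0012, 0, 0.2], "jaw": 0.05}]' && python3 - <<'E'
from h import *
im=robot.camera("side");a=im[150:290,215:365]
cv2.imwrite("pics/s1.png",cv2.resize(a,None,fx=4,fy=4,interpolation=cv2.INTER_CUBIC))
E
```

```text
t: 2.6
eef_pos: [0.4952, -0.0313, 0.0935]
tcp_rot: [[-0.928, 0.152, 0.339], [0.143, 0.988, -0.051], [-0.343, 0.001, -0.939]]
ft_force: [-0.1, 0.2, 0.2]
opening: 0.0497
gripper_force: 0.0
```

View pics/s1.png

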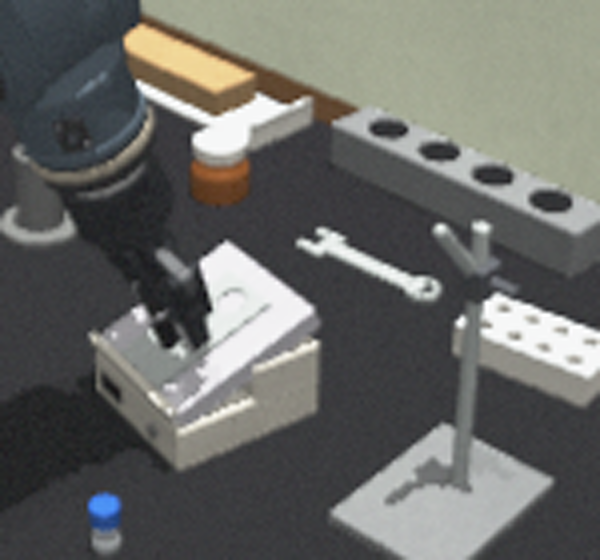

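The fingers straddle the bar at about (180,300), with no contact force. Next I close and lift a little along the face normal.

In the tool's units: -0.15 m / 0.6 = -0.25, -0.13 m / 0.6 = -0.2167.

```bash
python3 inch.py '[{"jaw": 0}, {"jaw": 0}, {"jaw": 0}, {"jaw": 0}, {"jaw": 0}, {"jaw": 0}]' 60; python3 inch.py '[{"xyz": [0, 0, -0.0167], "jaw": 0}, {"xyz": [0, 0, -0.05], "jaw": 0}, {"xyz": [0, 0, -0.1], "jaw": 0}, {"xyz": [0, 0, -0.1667], "jaw": 0}, {"xyz": [0, 0, -0.2167], "jaw": 0}, {"xyz": [0, 0, -0.25], "jaw": 0}, {"xyz": [0, 0, -0.25], "jaw": 0}]'; python3 - <<'E'
from h import *
im=robot.camera("side");cv2.imwrite("pics/s2full.png",im)
im2=robot.camera("top");cv2.imwrite("pics/t2full.png",im2)
a=cv2.resize(im[60:260,180:360],None,fx=2.9,fy=2.9,interpolation=cv2.INTER_CUBIC)
b=cv2.resize(im2[165:275,245:345],None,fx=2.7,fy=2.7,interpolation=cv2.INTER_CUBIC)
c=np.zeros((580,800,3),np.uint8);c[:a.shape[0],:a.shape[1]]=a;c[:b.shape[0],525:525+b.shape[1]]=b
cv2.imwrite("pics/s2.png",c)
E
```

```text
t: 3.4
eef_pos: [0.495, -0.0314, 0.0932]
tcp_rot: [[-0.929, 0.153, 0.339], [0.144, 0.988, -0.051], [-0.342, 0.001, -0.94]]
ft_force: [-5.7, 0.5, 9.0]
opening: 0.009
gripper_force: 59.1
t: 4.28
eef_pos: [0.4446, -0.0237, 0.2355]
tcp_rot: [[-0.928, 0.152, 0.341], [0.143, 0.988, -0.051], [-0.345, 0.001, -0.939]]
ft_force: [0.6, -0.1, -1.2]
opening: 0.0089
gripper_force: 58.9
```

View pics/s2.png

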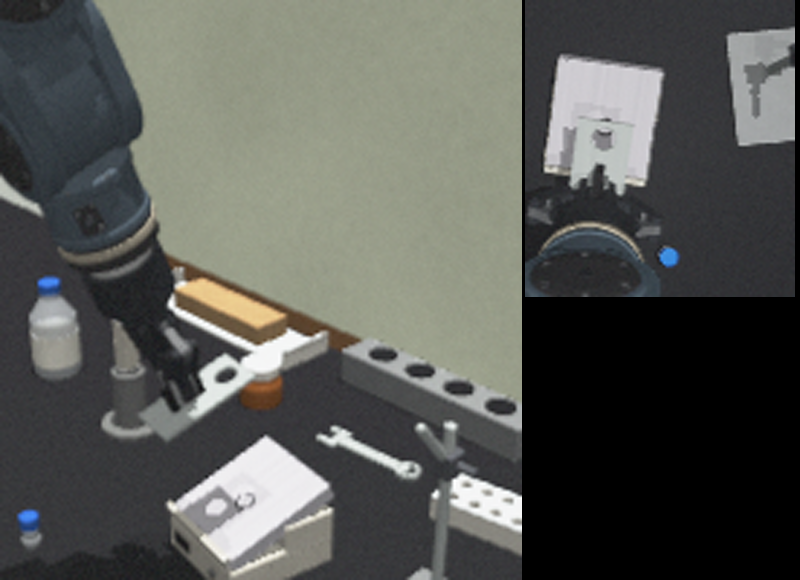

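The guard is held level in the grip. Its eye is at side crop (226,374) and top crop (603,138). The ring has been uncovered at side crop (243,500).

```bash
python3 - <<'E'
from h import *
a=(78.5/2.7-.5+245,138.5/2.7-.5+165); b=(226.5/2.9-.5+180,374.5/2.9-.5+60)
e,d=tri(a,b); o=robot.observe();R=np.array(o["tcp_rot"]).reshape(3,3);p=np.array(o["eef_pos"])
print("eye",e,d,"in tool",R.T@(e-p))
u=(243.5/2.9-.5+180,500.5/2.9-.5+60)
c,dd=ray("side",*u);P=c+dd*(FN@(FC-c)/(FN@dd));print("ring",P,"face xy",(P-FC)@FX,(P-FC)@FY)
# target: tool z=-PZ, tool y level
ty=np.cross([0,0,1],-PZ); ty=n_(ty)
Rt=frame(ty,-PZ)
if Rt[1,1]<0: Rt=frame(-ty,-PZ)
el=np.array([-.046,0,.023])
for s in(.14,.11,.05):
    T_=PO+s*PZ-Rt@el; print(s,T_,rel(Rt,T_))
print(Rt)
E
```

```text
eye [ 0.4961 -0.0315  0.2315] 0.0031690153106175597 in tool [-0.0488  0.0003  0.0198]
ring [ 0.5139 -0.0357  0.0734] face xy -0.004763895075639821 -0.0019235761464074012
0.14 [ 0.4434 -0.2558  0.2853] (array([-0.0505, -0.2294, -0.0371]), array([-0.115 , -0.3476, -0.2011]))
0.11 [ 0.4626 -0.2543  0.2623] (array([-0.0602, -0.225 , -0.0091]), array([-0.115 , -0.3476, -0.2011]))
0.05 [ 0.5011 -0.2514  0.2164] (array([-0.0798, -0.2163,  0.0469]), array([-0.115 , -0.3476, -0.2011]))
[[-0.7637 -0.0774  0.6409]
 [-0.0593  0.997   0.0498]
 [-0.6428  0.     -0.766 ]]
```

In the tool's units: -0.2294 m / 0.6 = -0.3823, -0.21 m / 0.6 = -0.35, -0.3476 rad / 3.1416 = -0.1106.

```bash
python3 inch.py '[{"xyz": [-0.0333, -0.1, -0.05], "r": [-0.0127, -0.0318, -0.0191], "jaw": 0}, {"xyz": [-0.05, -0.1833, -0.0667], "r": [-0.0255, -0.0637, -0.0382], "jaw": 0}, {"xyz": [-0.0667, -0.2667, -0.0667], "r": [-0.0318, -0.0955, -0.0573], "jaw": 0}, {"xyz": [-0.0833, -0.35, -0.0633], "r": [-0.0366, -0.1106, -0.064], "jaw": 0}, {"xyz": [-0.0842, -0.3823, -0.0618], "r": [-0.0366, -0.1106, -0.064], "jaw": 0}, {"xyz": [-0.0842, -0.3823, -0.0618], "r": [-0.0366, -0.1106, -0.064], "jaw": 0}, {"xyz": [-0.0842, -0.3823, -0.0618], "r": [-0.0366, -0.1106, -0.064], "jaw": 0}, {"xyz": [-0.0842, -0.3823, -0.0618], "r": [-0.0366, -0.1106, -0.064], "jaw": 0}]' && python3 - <<'E'
from h import *
im=robot.camera("side");cv2.imwrite("pics/s3full.png",im)
im2=robot.camera("top");cv2.imwrite("pics/t3full.png",im2)
a=cv2.resize(im[130:240,260:370],None,fx=4,fy=4,interpolation=cv2.INTER_CUBIC)
b=cv2.resize(im2[155:245,300:390],None,fx=3.9,fy=3.9,interpolation=cv2.INTER_CUBIC)
c=np.zeros((440,800,3),np.uint8);c[:a.shape[0],:a.shape[1]]=a;c[:b.shape[0],445:445+b.shape[1]]=b
cv2.imwrite("pics/s3.png",c)
E
```

```text
t: 5.38
eef_pos: [0.4438, -0.2545, 0.2853]
tcp_rot: [[-0.764, -0.079, 0.641], [-0.06, 0.997, 0.051], [-0.643, 0.001, -0.766]]
ft_force: [0.1, 0.3, -1.7]
opening: 0.0086
gripper_force: 59.3
```

View pics/s3.png

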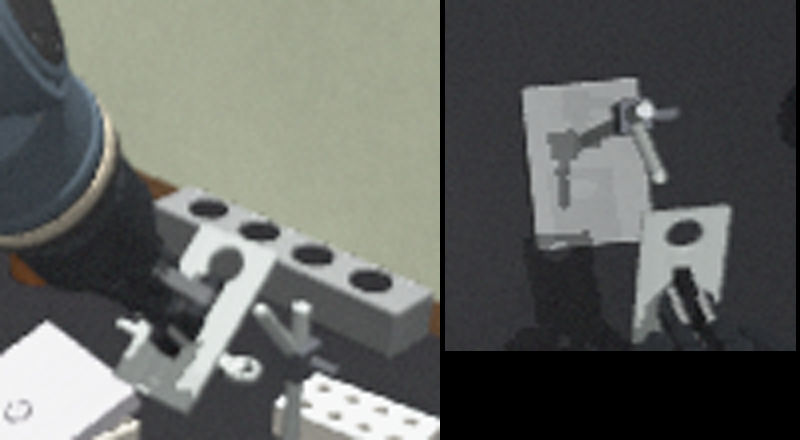

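The eye is at side (225,263) and top (684,233). The peg tip is at side (262,311) and top (658,178). I'll triangulate both and aim.

```bash
python3 - <<'E'
from h import *
t=lambda x,y:((x-444.5)/3.9-.5+300,(y+.5)/3.9-.5+155); s=lambda x,y:((x+.5)/4-.5+260,(y+.5)/4-.5+130)
e,d=tri(t(684,233),s(225,263)); tip,d2=tri(t(659,178),s(262,311))
o=robot.observe();R=np.array(o["tcp_rot"]).reshape(3,3);p=np.array(o["eef_pos"])
print("eye",e,d,R.T@(e-p));print("tip",tip,d2,"model",PO+.08*PZ)
el=np.array([-.048,0,.0215])
for q in(.1,.085,.05):
    print(q, R.T@(PO+q*PZ-p)-el)
print("eye seen -> to tip:",R.T@(tip-e), "nominal", R.T@(PO+.08*PZ-p)-el)
E
```

```text
eye [ 0.4942 -0.2504  0.2995] 0.001850302502253366 [-0.0474  0.0002  0.0219]
tip [ 0.5341 -0.2487  0.2481] 0.003721906822134603 model [ 0.5317 -0.249   0.2513]
0.1 [ 0.0028 -0.0013  0.0414]
0.085 [ 0.0028 -0.0014  0.0564]
0.05 [ 0.0028 -0.0014  0.0914]
eye seen -> to tip: [ 0.0024 -0.0015  0.065 ] nominal [ 0.0028 -0.0014  0.0614]
```

In the tool's units: 0.09 m / 0.6 = 0.15, 0.0025 m / 0.6 = 0.0042.

```bash
python3 inch.py '[{"xyz": [0.0042, -0.0023, 0.0333], "jaw": 0}, {"xyz": [0.0042, -0.0023, 0.0667], "jaw": 0}, {"xyz": [0.0042, -0.0023, 0.0833], "jaw": 0}, {"xyz": [0.0042, -0.0023, 0.1], "jaw": 0}, {"xyz": [0.0042, -0.0023, 0.1167], "jaw": 0}, {"xyz": [0.0042, -0.0023, 0.1333], "jaw": 0}, {"xyz": [0.0042, -0.0023, 0.15], "jaw": 0}, {"xyz": [0.0042, -0.0023, 0.15], "jaw": 0}]' && python3 - <<'E'
from h import *
im=robot.camera("side");im2=robot.camera("top")
a=cv2.resize(im[130:240,260:370],None,fx=4,fy=4,interpolation=cv2.INTER_CUBIC)
b=cv2.resize(im2[155:245,300:390],None,fx=3.9,fy=3.9,interpolation=cv2.INTER_CUBIC)
c=np.zeros((440,800,3),np.uint8);c[:a.shape[0],:a.shape[1]]=a;c[:b.shape[0],445:445+b.shape[1]]=b
cv2.imwrite("pics/s4.png",c)
E
```

```text
t: 6.48
eef_pos: [0.4996, -0.2525, 0.2144]
tcp_rot: [[-0.764, -0.078, 0.64], [-0.059, 0.997, 0.051], [-0.642, 0.001, -0.766]]
ft_force: [0.6, 0.1, -2.1]
opening: 0.0087
gripper_force: 59.3
```

View pics/s4.png

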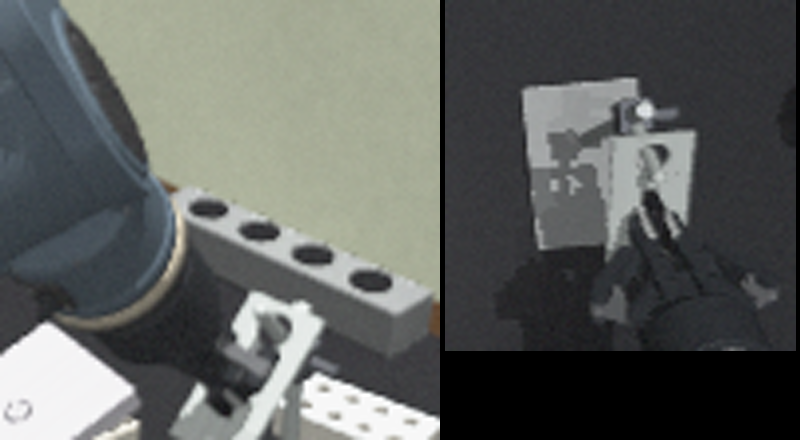

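The peg passes through the eye (top crop about (652,165)) with no extra force. Next I release and back off.

In the tool's units: -0.14 m / 0.6 = -0.2333, -0.04 m / 0.6 = -0.0667.

```bash
python3 inch.py '[{"jaw": 0.05}, {"jaw": 0.05}, {"jaw": 0.05}, {"jaw": 0.05}, {"xyz": [0, 0, -0.0667], "jaw": 0.05}, {"xyz": [0, 0, -0.15], "jaw": 0.05}, {"xyz": [0, 0, -0.2333], "jaw": 0.05}, {"xyz": [0, 0, -0.2333], "jaw": 0.05}]' && python3 - <<'E'
from h import *
im=robot.camera("side");im2=robot.camera("top")
cv2.imwrite("pics/s5full.png",im);cv2.imwrite("pics/t5full.png",im2)
a=cv2.resize(im[170:310,250:360],None,fx=4,fy=4,interpolation=cv2.INTER_CUBIC)
b=cv2.resize(im2[155:245,300:390],None,fx=3.9,fy=3.9,interpolation=cv2.INTER_CUBIC)
c=np.zeros((560,800,3),np.uint8);c[:a.shape[0],:a.shape[1]]=a;c[:b.shape[0],445:445+b.shape[1]]=b
cv2.imwrite("pics/s5.png",c)
E
```

```text
t: 7.58
eef_pos: [0.4092, -0.2611, 0.3258]
tcp_rot: [[-0.762, -0.075, 0.644], [-0.06, 0.997, 0.046], [-0.645, -0.004, -0.764]]
ft_force: [0.3, -0.3, -0.7]
opening: 0.0503
gripper_force: 0.0
```

View pics/s5.png

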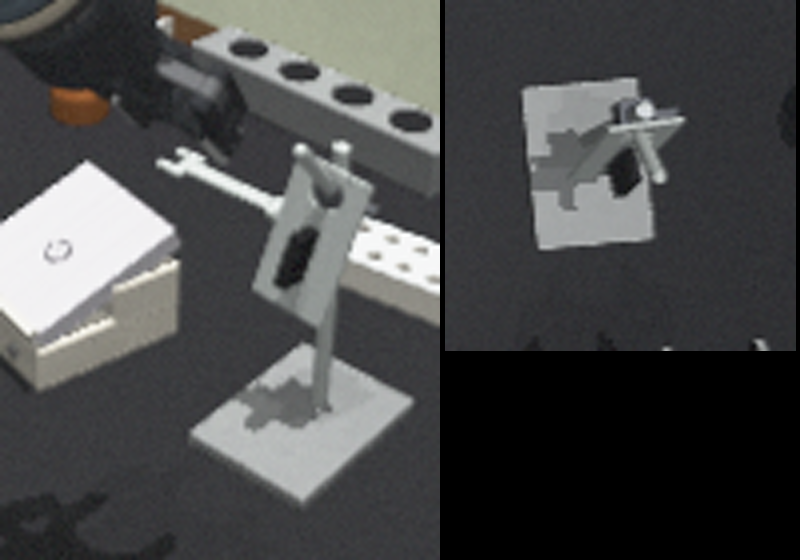

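The plate hangs on the peg, bar side outwards, and the fingers are clear. The ring is at side crop (58,250). Next I measure the ring and the probe handle with masks.

```bash
python3 - <<'E'
from h import *
S_=cv2.imread("pics/s5full.png");T_=cv2.imread("pics/t5full.png")
def onface(n,u,v):
    c,d=ray(n,u,v);P=c+d*(FN@(FC-c)/(FN@d));return (P-FC)@FX,(P-FC)@FY
for n,im in(("side",S_),("top",T_)):
    g=cv2.cvtColor(im,6).astype(float)
    u,v=proj(n,F(-.005,-.002,0))[0]; w=8
    x0,y0=int(round(u))-w,int(round(v))-w
    p=g[y0:y0+2*w+1,x0:x0+2*w+1]; wt=np.clip(np.median(p)-8-p,0,None)
    yy,xx=np.mgrid[y0:y0+2*w+1,x0:x0+2*w+1]
    cx,cy=(wt*xx).sum()/wt.sum(),(wt*yy).sum()/wt.sum(); print(n,(u,v),(cx,cy),wt.sum(),onface(n,cx,cy))
    if n=="top":print(p.astype(int)[2:-2,2:-2])
a=T_[175:205,160:195]
a=cv2.cvtColor(cv2.resize(a,None,fx=8,fy=8,interpolation=cv2.INTER_CUBIC),6)
for th in(170,185,200):
    cs=cv2.findContours((a>th).astype(np.uint8),0,2)[0]
    if cs:
        r=cv2.minAreaRect(max(cs,key=cv2.contourArea));u=((r[0][0]+.5)/8-.5+160,(r[0][1]+.5)/8-.5+175);print(th,r,u,onz("top",*u,.155))
E
```

```text
side (np.float64(263.41952081109486), np.float64(232.14259786780298)) (np.float64(264.1314917127072), np.float64(232.65524861878453)) 905.0 (np.float64(-0.0047389369034396885), np.float64(-0.005660973432329922))
top (np.float64(273.98616671721965), np.float64(211.1075690862178)) (np.float64(274.24641297567064), np.float64(211.56519026824705)) 1603.0 (np.float64(-0.00638382782506129), np.float64(-0.003018714435888143))
[[204 203 203 204 207 202 203 205 203 205 202 204 205]
 [204 202 202 205 206 202 204 205 205 204 202 204 204]
 [203 201 203 206 205 203 204 205 204 204 203 204 204]
 [203 202 203 205 204 204 180 172 199 203 203 204 206]
 [203 202 204 205 153 134 131  99  92 194 202 204 204]
 [203 203 203 155 132 197 202 204 151 132 195 204 205]
 [203 201 204 127 197 205 178 199 203 128 192 205 204]
 [201 201 204 129 198 205 176 199 205 125 193 205 206]
 [204 202 205 151 136 196 202 205 179 110 194 204 204]
 [202 203 204 205 152  98 128 133 100 191 202 206 203]
 [203 202 205 203 203 177 170 170 198 202 203 204 204]
 [202 203 206 203 204 204 204 204 204 203 204 204 204]
 [203 203 206 202 204 204 205 206 204 203 203 205 203]]
170 ((83.42393493652344, 95.94219970703125), (57.19792556762695, 57.963565826416016), 82.23483276367188) (169.99049186706543, 186.5552749633789) [0.588  0.2733 0.155 ]
185 ((82.89007568359375, 95.95465087890625), (55.278709411621094, 55.46350860595703), 83.36748504638672) (169.92375946044922, 186.55683135986328) [0.5879 0.2735 0.155 ]
200 ((81.93600463867188, 96.14799499511719), (51.60845947265625, 54.738948822021484), 79.69515228271484) (169.80450057983398, 186.58099937438965) [0.5879 0.2738 0.155 ]
```

```bash
python3 - <<'E'
from h import *
R=frame([-np.sin(.135),np.cos(.135),0],[0,0,-1]);print(rel(R,np.array([.588,.2725,.28])),R)
E
```

```text
(array([-0.1402,  0.5175,  0.1728]), array([-0.021 ,  0.6985, -0.0558])) [[-0.9909 -0.1346  0.    ]
 [-0.1346  0.9909  0.    ]
 [-0.      0.     -1.    ]]
```

In the tool's units: 0.5175 m / 0.6 = 0.8625, 0.1728 m / 0.6 = 0.288, 0.6985 rad / 3.1416 = 0.2223.

```bash
python3 inch.py '[{"xyz": [0, 0.0833, 0], "r": [0, 0.0318, 0], "jaw": 0.05}, {"xyz": [-0.0333, 0.1833, 0.0333], "r": [0, 0.0637, -0.0032], "jaw": 0.06}, {"xyz": [-0.2333, 0.8625, 0.288], "r": [-0.0067, 0.2223, -0.0178], "jaw": 0.06}, {"xyz": [-0.2333, 0.8625, 0.288], "r": [-0.0067, 0.2223, -0.0178], "jaw": 0.06}, {"xyz": [-0.2333, 0.8625, 0.288], "r": [-0.0067, 0.2223, -0.0178], "jaw": 0.06}, {"xyz": [-0.2333, 0.8625, 0.288], "r": [-0.0067, 0.2223, -0.0178], "jaw": 0.06}, {"xyz": [-0.2333, 0.8625, 0.288], "r": [-0.0067, 0.2223, -0.0178], "jaw": 0.06}, {"xyz": [-0.2333, 0.8625, 0.288], "r": [-0.0067, 0.2223, -0.0178], "jaw": 0.06}, {"xyz": [-0.2333, 0.8625, 0.288], "r": [-0.0067, 0.2223, -0.0178], "jaw": 0.06}, {"xyz": [-0.2333, 0.8625, 0.288], "r": [-0.0067, 0.2223, -0.0178], "jaw": 0.06}, {"xyz": [-0.2333, 0.8625, 0.288], "r": [-0.0067, 0.2223, -0.0178], "jaw": 0.06}, {"xyz": [-0.2333, 0.8625, 0.288], "r": [-0.0067, 0.2223, -0.0178], "jaw": 0.06}]' && python3 - <<'E'
from h import *
R=frame([-np.sin(.135),np.cos(.135),0],[0,0,-1]);print(rel(R,np.array([.588,.2725,.135])),robot.observe()["qpos"])
E
```

```text
t: 9.18
eef_pos: [0.587, 0.2748, 0.2774]
tcp_rot: [[-0.99, -0.138, -0.003], [-0.138, 0.99, -0.001], [0.003, -0.0, -1.0]]
ft_force: [0.2, 0.1, 0.3]
opening: 0.0598
gripper_force: 0.0
(array([-0.0011, -0.0024,  0.1424]), array([-0.0004, -0.0033,  0.0035])) [0.4376 0.5533 0.5341 1.5548 0.0005 0.2992]
```

In the tool's units: 0.143 m / 0.6 = 0.2383, 0.14 m / 0.6 = 0.2333.

```bash
python3 inch.py '[{"xyz": [0, 0, 0.0833], "jaw": 0.05}, {"xyz": [-0.0017, -0.0033, 0.15], "jaw": 0.045}, {"xyz": [-0.0017, -0.0033, 0.2], "jaw": 0.045}, {"xyz": [-0.0017, -0.0033, 0.2333], "jaw": 0.045}, {"xyz": [-0.0017, -0.0033, 0.2383], "jaw": 0.045}, {"xyz": [-0.0017, -0.0033, 0.2383], "jaw": 0.045}]' && python3 inch.py '[{"jaw": 0}, {"jaw": 0}, {"jaw": 0}, {"jaw": 0}, {"jaw": 0}, {"jaw": 0}]' 80; python3 inch.py '[{"xyz": [0, 0, -0.0167], "jaw": 0}, {"xyz": [0, 0, -0.05], "jaw": 0}, {"xyz": [0, 0, -0.1], "jaw": 0}, {"xyz": [0, 0, -0.1667], "jaw": 0}, {"xyz": [0, 0, -0.2333], "jaw": 0}, {"xyz": [0, 0, -0.2333], "jaw": 0}]' && python3 - <<'E'
from h import *
R=frame(FY,-FN)
q=.120  # TCP on probe
print(rel(R,F(-.0055,-.0038,q+.03)),robot.observe()["ft_force"])
im=robot.camera("side");im2=robot.camera("top")
cv2.imwrite("pics/s6full.png",im);cv2.imwrite("pics/t6full.png",im2)
a=cv2.resize(im[100:230,180:300],None,fx=4,fy=4,interpolation=cv2.INTER_CUBIC)
b=cv2.resize(im[170:290,280:360],None,fx=3.9,fy=3.9,interpolation=cv2.INTER_CUBIC)
c=np.zeros((520,800,3),np.uint8);c[:a.shape[0],:a.shape[1]]=a;c[:b.shape[0],485:485+b.shape[1]]=b
cv2.imwrite("pics/s6.png",c)
E
```

```text
t: 9.93
eef_pos: [0.5886, 0.2709, 0.1377]
tcp_rot: [[-0.991, -0.135, 0.0], [-0.135, 0.991, 0.001], [-0.0, 0.001, -1.0]]
ft_force: [-0.3, -0.6, -0.4]
opening: 0.0452
gripper_force: 0.0
t: 10.68
eef_pos: [0.5891, 0.2714, 0.1381]
tcp_rot: [[-0.991, -0.135, 0.001], [-0.135, 0.991, 0.001], [-0.001, 0.001, -1.0]]
ft_force: [-0.8, -1.1, 7.0]
opening: 0.0211
gripper_force: 78.0
t: 11.42
eef_pos: [0.5896, 0.2717, 0.2808]
tcp_rot: [[-0.991, -0.136, 0.005], [-0.135, 0.991, 0.003], [-0.005, 0.002, -1.0]]
ft_force: [1.0, 0.1, -1.5]
opening: 0.0205
gripper_force: 78.4
(array([ 0.1674, -0.2814,  0.0653]), array([ 0.0533, -0.3421,  0.2854])) [ 0.9776  0.0573 -1.4598]
```

View pics/s6.png

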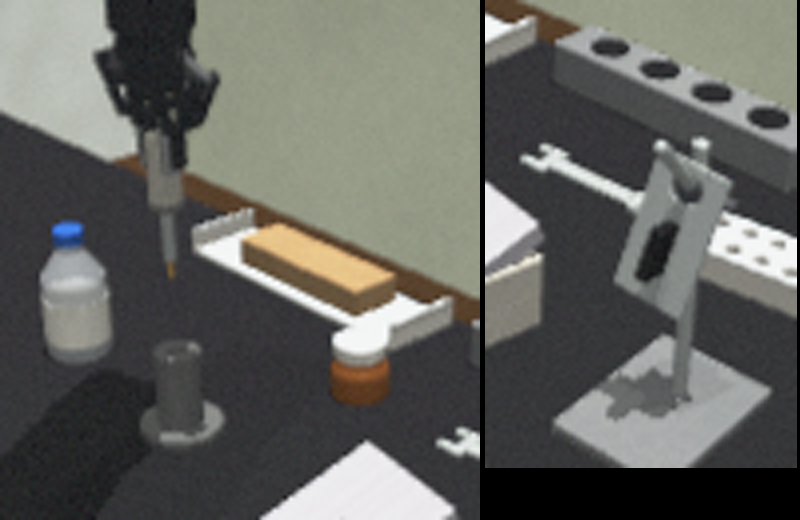

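The probe is out and upright, tip at side crop (171,278), and the plate is still hanging. Next I check the tip against the tool axis.

```bash
python3 - <<'E'
from h import *
o=robot.observe();R=np.array(o["tcp_rot"]).reshape(3,3);p=np.array(o["eef_pos"])
for q in(.118,.123,.128):
    print(q,(proj("side",p+R[:,2]*q)[0]-[180,100]+.5)*4-.5)
print("top handle end",(proj("side",p+R[:,2]*(.123-.076))[0]-[180,100]+.5)*4-.5)
Rt=frame(FY,-FN)
print(rel(Rt,F(-.0055,-.0038,.123+.03)))
E
```

```text
0.118 [169.9349 278.1084]
0.123 [170.3085 283.0686]
0.128 [170.6809 288.0113]
top handle end [164.4817 205.7182]
(array([ 0.1671, -0.2807,  0.06  ]), array([ 0.0512, -0.3466,  0.2858]))
```

In the tool's units: -0.2807 m / 0.6 = -0.4678, 0.12 m / 0.6 = 0.2, -0.12 rad / 3.1416 = -0.0382.

```bash
python3 inch.py '[{"xyz": [0.0333, -0.0833, 0], "r": [0.0032, -0.0159, 0.0159], "jaw": 0}, {"xyz": [0.0833, -0.1667, 0.0167], "r": [0.0064, -0.0382, 0.0318], "jaw": 0}, {"xyz": [0.1333, -0.25, 0.0333], "r": [0.0095, -0.0637, 0.0477], "jaw": 0}, {"xyz": [0.2, -0.3333, 0.0667], "r": [0.0127, -0.0891, 0.07], "jaw": 0}, {"xyz": [0.25, -0.4167, 0.0917], "r": [0.0159, -0.1082, 0.0891], "jaw": 0}, {"xyz": [0.2785, -0.4678, 0.1], "r": [0.0163, -0.1103, 0.091], "jaw": 0}, {"xyz": [0.2785, -0.4678, 0.1], "r": [0.0163, -0.1103, 0.091], "jaw": 0}, {"xyz": [0.2785, -0.4678, 0.1], "r": [0.0163, -0.1103, 0.091], "jaw": 0}, {"xyz": [0.2785, -0.4678, 0.1], "r": [0.0163, -0.1103, 0.091], "jaw": 0}, {"xyz": [0.2785, -0.4678, 0.1], "r": [0.0163, -0.1103, 0.091], "jaw": 0}, {"xyz": [0.2785, -0.4678, 0.1], "r": [0.0163, -0.1103, 0.091], "jaw": 0}]' && python3 - <<'E'
from h import *
o=robot.observe();R=np.array(o["tcp_rot"]).reshape(3,3);p=np.array(o["eef_pos"])
print(rel(frame(FY,-FN),F(-.0055,-.0038,.123)),np.array(o["ft_force"])@FN)
print([(proj("side",p+R[:,2]*q)[0]-[215,150]+.5)*5-.5 for q in(.118,.123)])
im=robot.camera("side")
cv2.imwrite("pics/s7.png",cv2.resize(im[150:260,215:315],None,fx=5,fy=5,interpolation=cv2.INTER_CUBIC))
E
```

```text
t: 12.9
eef_pos: [0.4613, -0.029, 0.2169]
tcp_rot: [[-0.929, 0.151, 0.337], [0.142, 0.988, -0.052], [-0.341, -0.0, -0.94]]
ft_force: [-0.3, -0.2, -1.4]
opening: 0.0209
gripper_force: 78.7
(array([-0.    , -0.0005,  0.03  ]), array([ 0.0001, -0.0007,  0.0012])) -1.2057498978166552
[array([227.2275, 376.1984]), array([229.7307, 381.7285])]
```

View pics/s7.png

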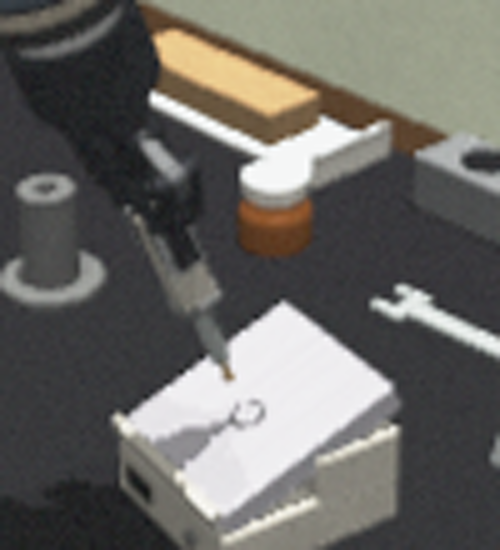

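The tip is at about (230,378), poised over the ring at (248,411), and it matches the model with q around 0.121. Next I approach gently.

In the tool's units: 0.024 m / 0.6 = 0.04, 0.018 m / 0.6 = 0.03.

```bash
for i in 1; do python3 inch.py '[{"xyz": [0, 0, 0.0167], "jaw": 0}, {"xyz": [0, 0, 0.03], "jaw": 0}, {"xyz": [0, 0, 0.04], "jaw": 0}, {"xyz": [0, 0, 0.04], "jaw": 0}, {"xyz": [0, 0, 0.04], "jaw": 0}, {"xyz": [0, 0, 0.04], "jaw": 0}, {"xyz": [0, 0, 0.04], "jaw": 0}]'; done; python3 - <<'E'
from h import *
o=robot.observe();print(rel(frame(FY,-FN),F(-.0055,-.0038,.121)),np.array(o["ft_force"])@FN)
E
python3 inch.py '[{"xyz": [0, 0, 0.0033], "jaw": 0}, {"xyz": [0, 0, 0.0067], "jaw": 0}, {"xyz": [0, 0, 0.01], "jaw": 0}, {"xyz": [0, 0, 0.0133], "jaw": 0}, {"xyz": [0, 0, 0.0133], "jaw": 0}, {"xyz": [0, 0, 0.0133], "jaw": 0}, {"xyz": [0, 0, 0.0133], "jaw": 0}, {"xyz": [0, 0, 0.0133], "jaw": 0}]'; python3 - <<'E'
from h import *
o=robot.observe();print(rel(frame(FY,-FN),F(-.0055,-.0038,.121)),np.array(o["ft_force"])@FN)
E
```

```text
t: 13.82
eef_pos: [0.4693, -0.0308, 0.1946]
tcp_rot: [[-0.929, 0.152, 0.338], [0.143, 0.988, -0.052], [-0.342, -0.0, -0.94]]
ft_force: [-0.4, -0.8, -0.4]
opening: 0.0207
gripper_force: 78.7
(array([0.0001, 0.0001, 0.0083]), array([-0.0002, -0.    ,  0.    ])) -0.31520654597911096
t: 14.82
eef_pos: [0.4719, -0.0312, 0.1869]
tcp_rot: [[-0.929, 0.152, 0.338], [0.143, 0.988, -0.052], [-0.342, -0.0, -0.94]]
ft_force: [-0.5, -0.1, -0.5]
opening: 0.0208
gripper_force: 78.8
(array([-0.0001,  0.0001,  0.0001]), array([-0.0003, -0.0004,  0.0001])) -0.35456775965938203
```

The manual's scale: shifts go in shares of 0.6 m and turns go in shares of pi rad. Converting my numbers, 0.002 m / 0.6 = 0.0033, 0.001 m / 0.6 = 0.0017.

```bash
cat > f.py <<'E'
from h import *
f=[]
for _ in range(6):
    robot.camera("side"); f.append(np.array(robot.observe()["ft_force"])@FN)
print("FN force %.2f +- %.2f"%(np.mean(f),np.std(f)),rel(frame(FY,-FN),F(-.0055,-.0038,.121))[0])
E
python3 f.py; for r in 1 2 3; do python3 inch.py '[{"xyz": [0, 0, 0.0017], "jaw": 0}, {"xyz": [0, 0, 0.0033], "jaw": 0}, {"xyz": [0, 0, 0.0033], "jaw": 0}, {"xyz": [0, 0, 0.0033], "jaw": 0}]' >/dev/null; python3 f.py; done
```

```text
FN force -0.71 +- 0.46 [-0.0001  0.0001  0.0001]
FN force 0.52 +- 0.43 [-0.      0.0001 -0.0019]
FN force 1.18 +- 0.20 [-0.0001  0.0001 -0.0039]
FN force 1.98 +- 0.57 [-0.0001  0.0001 -0.0059]
```

Force baseline in free air is about -0.9 N, so the compression is roughly 7 mm. Backing off 2 mm.

In the tool's units: -0.002 m / 0.6 = -0.0033, -0.001 m / 0.6 = -0.0017.

```bash
python3 inch.py '[{"xyz": [0, 0, -0.0017], "jaw": 0}, {"xyz": [0, 0, -0.0033], "jaw": 0}, {"xyz": [0, 0, -0.0033], "jaw": 0}, {"xyz": [0, 0, -0.0033], "jaw": 0}]'; python3 f.py; python3 - <<'E'
from h import *
im=robot.camera("side");im2=robot.camera("top")
a=cv2.resize(im[200:250,235:295],None,fx=8,fy=8,interpolation=cv2.INTER_CUBIC)
b=cv2.resize(im[170:290,290:360],None,fx=4,fy=4,interpolation=cv2.INTER_CUBIC)
c=np.zeros((480,770,3),np.uint8);c[:a.shape[0],:a.shape[1]]=a;c[:b.shape[0],485:485+b.shape[1]]=b
cv2.imwrite("pics/s8.png",c)
for P in(F(-.0055,-.0038,0),F(-.0055,-.0038,.015),F(-.0055,-.0038,.065)):print((proj("side",P)[0]-[235,200]+.5)*8-.5)
E
```

```text
t: 18.02
eef_pos: [0.4732, -0.0314, 0.1831]
tcp_rot: [[-0.929, 0.152, 0.338], [0.143, 0.988, -0.052], [-0.342, -0.0, -0.94]]
ft_force: [-0.7, 0.5, 0.5]
opening: 0.021
gripper_force: 79.1
FN force 1.18 +- 0.32 [-0.0001  0.0001 -0.0039]
[232.3863 263.6079]
[220.6686 237.7741]
[180.2132 148.5835]
```

View pics/s8.png

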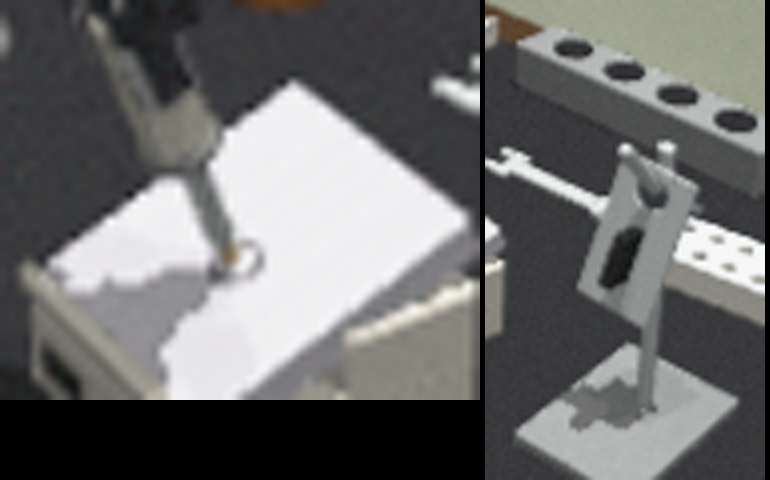

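The spring tip sits inside the ring, with its end at about (230,263) against a ring centre near (236,264). It is partly pushed in at about 2 N, and the plate hangs untouched. Handing in.

```bash
python3 -c "
from cell import robot
print(robot.finish_job())"
```

```text
the job is handed in; nothing more can be done
None
```

I handed the job in with the guard plate hanging by its eye on the peg and the probe held square inside the ring, its tip pressed about 5 mm (2 N) by my estimate; the hand-in returned no verdict.

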